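# Close the coupon pots with their stacked lids

## Robot

A 6-joint arm with a two-finger parallel gripper is mounted at the origin on a cart in front of the work surface, level with it; the furniture and walls round the work are solid. World frame = base frame: x ahead of the robot, y to its left, z up, the work surface at z = 0. Lengths are in m, angles in rad, forces in N, time in s.
With the tool pointing down it reaches from about 0.375 to 0.9 m from the base axis. Payload 3.1 kg.
Tool frame: the origin (TCP) lies between the finger pads; the fingertips stand robot.finger_overhang ahead of it and the grasp point (between the pads) lies 3 mm ahead of it (robot.finger_overhang is the distance from the TCP to the fingertips, in m); z points along the fingers, y is the line along which they close (so a half turn about z gives the same grasp; the last joint's range is limited). The gripper opens to 87 mm and grips with 3 to 60 N. Pads are 19 mm wide; open, the fingers measure 117 mm over their backs; the gripper's body (75 mm by 190 mm) begins 51 mm behind the grasp point.
Start: joints at [1.113, 0.527, 1.433, -0, 1.181, -0.178], TCP at [0.173, 0.601, 0.245] pointing down, gripper open.
Joint ranges: [-3.08, 3.08], [-0.75, 2.2], [0.22, 2.44], [-1.43, 4.57], [0, 2.65], [-2.85, 2.85]. Speed limits (rad/s): [2.79, 2.79, 3.14, 3.14, 3.14, 3.14].

## Interface

Orientations are given as a unit quaternion [x, y, z, w].
In Python, from rig import get_obs, vision, hand_in, nets, robot gives the robot as it stands.
- The arm moves only by the tool apply_moves, never from a script. Its argument "series" is a list of rows, each an object with "offset": the shift along the world's x, y, z in cm, a list of three; "rot": the turn, a rotation vector about the world's x, y, z in degrees, a list of three. A call has 1 to 20 rows; each row is the pose to reach, as a shift and turn from the pose commanded when the call began; what a row does not reach only later rows make up. A row lasts 1/10 s, in which the tool goes at most 50 mm and 8.59 degrees, less where a joint would pass 70% of its speed; a pose out of reach is approached as far as the arm can. A call with a gripper value outside its range is refused whole. "hand" is the opening, from 0 (shut) to 1 (fully open), set as the call begins (left out, the last holds). The fingers move at their own pace and stop on an object; "newtons" is the grip in N (left out, the last holds). Time passes only in rows, so rows that repeat a pose let the fingers close. It gives the time, the measured TCP pose, the force, the opening and the grip force at its end, in the units of the state.
- get_obs(): the state, without advancing time (a new reading comes with each control period).
- vision.camera(name): name is "side" or "top" or "wrist"; returns the picture (420x560x3 uint8, red, green, blue); there is no depth.
- vision.calibration(name): a dict with "K" (3x3 intrinsics, pixels), "k1" (the pictures are not rectified: a ray, as slopes to the right and down, at radius r is drawn at 1 + k1 r^2 times it, then the intrinsics apply), "R" (3x3) and "t" (3): a world point X has camera coordinates R X + t. Camera axes: x right, y down, z forward; pixel columns grow to the right and rows downward; lengths in m; the calibration is good to about 2 mm. A picture is of the moment at which its call begins: read the wrist's pose just before it. calibration takes no time and is no camera call; for the wrist camera it gives the pose at the moment of the call.
- hand_in(): hands the job in; it is judged then, once.
Trained networks look in the newest picture that a camera, given by its name, has taken for a name from the list of things; names that differ only in an ending like _2 or _b are one class to them, and where a whole thing is asked for, a point or a joint stands for the part that bears it (a point fixed in the world has none). Each returns a list of dicts, best first, with "conf" (0 to 1); they miss things now and then, are a little off and sometimes report something else, mostly with a low value. They report only what shows in the picture. A call takes as long as a camera call.
- nets.search_frame(camera, query): "centre" ([x, y, z] in m, in world coordinates, good to about 4 mm: the middle of the surface that is visible of it).
- nets.spot_point(camera, query): "centre" ([x, y, z] in m, in world coordinates, good to about 4 mm: a listed point, or the origin of a listed thing).
The state is a dict: "time": time; "q": joint angles; "joint_velocities": joint speeds; "joint_torque": joint torques, N m; "position": TCP position; "tool_rot": TCP orientation; "ft_force": force on the tool from outside, world axes, zero at the start; "moment": the same for the moment, N m; "grip_width": finger opening in m; "grip_force": force on a finger pad.
Only numpy, scipy, OpenCV 4.12 (cv2) and the standard library are available. Lean on these libraries where they do the work, as an engineer would, in place of code of your own. Each camera call takes 0.05 s, during which the arm holds its last target. There are 200 camera calls.

## Task

Four glass pots with metal test coupons stand open on the bench gathering dust, and their lids have been stacked one on another. Take the stack apart and close every pot with its own lid: the one of its size, in the colour of the tape round the pot and the pad inside it, set home so that it lies level with its plug down in the mouth. Leave the pots standing where they are, within about 3 cm, and do not disturb the oil bottle or the beaker.

Things in the scene. Friction and masses are not known exactly. Their poses are not given: they have to be found in the camera images.
- lid_black: black round lid, knurled rim 67 mm in diameter and 10 mm thick with a flat top; below the rim a pale tapered plug, 6 mm deep, 51 mm wide at the rim and 45 mm at its lower end. 16 mm high in all; origin at the centre of the plug's underside, z up through the lid, so the rim spans z = 6 to 16 mm. About 45 g. Starts at the bottom of the stack. Take it by the rim from above.
- lid_yellow: yellow round lid, knurled rim 56 mm in diameter and 10 mm thick with a flat top; below the rim a pale tapered plug, 6 mm deep, 40 mm wide at the rim and 34 mm at its lower end. 16 mm high in all; origin at the centre of the plug's underside, z up through the lid, so the rim spans z = 6 to 16 mm. About 34 g. Starts second from the bottom of the stack. Take it by the rim from above.
- lid_blue: blue round lid, knurled rim 45 mm in diameter and 10 mm thick with a flat top; below the rim a pale tapered plug, 6 mm deep, 29 mm wide at the rim and 23 mm at its lower end. 16 mm high in all; origin at the centre of the plug's underside, z up through the lid, so the rim spans z = 6 to 16 mm. About 25 g. Starts second from the top of the stack. Take it by the rim from above.
- lid_red: red round lid, knurled rim 34 mm in diameter and 10 mm thick with a flat top; below the rim a pale tapered plug, 6 mm deep, 18 mm wide at the rim and 12 mm at its lower end. 16 mm high in all; origin at the centre of the plug's underside, z up through the lid, so the rim spans z = 6 to 16 mm. About 16 g. Starts at the top of the stack. Take it by the rim from above.
- pot_black: open round glass pot with a strip of black tape round it, 62 mm outside diameter, 46 mm high, wall 2.5 mm, mouth 57 mm, floor 6 mm thick with a thin black pad and a small round metal coupon lying in it; belongs to the black lid. Origin at the centre of its underside, z up. Loose. With its lid home the lid's rim rests on the pot's edge (lid origin 40 mm above pot origin).
- pot_yellow: open round glass pot with a strip of yellow tape round it, 51 mm outside diameter, 41 mm high, wall 2.5 mm, mouth 46 mm, floor 6 mm thick with a thin yellow pad and a small round metal coupon lying in it; belongs to the yellow lid. Origin at the centre of its underside, z up. Loose. With its lid home the lid's rim rests on the pot's edge (lid origin 35 mm above pot origin).
- pot_blue: open round glass pot with a strip of blue tape round it, 40 mm outside diameter, 36 mm high, wall 2.5 mm, mouth 35 mm, floor 6 mm thick with a thin blue pad and a small round metal coupon lying in it; belongs to the blue lid. Origin at the centre of its underside, z up. Loose. With its lid home the lid's rim rests on the pot's edge (lid origin 30 mm above pot origin).
- pot_red: open round glass pot with a strip of red tape round it, 29 mm outside diameter, 31 mm high, wall 2.5 mm, mouth 24 mm, floor 6 mm thick with a thin red pad and a small round metal coupon lying in it; belongs to the red lid. Origin at the centre of its underside, z up. Loose. With its lid home the lid's rim rests on the pot's edge (lid origin 25 mm above pot origin).
- oil_bottle: small brown glass bottle with a black cap, 33 mm wide, 66 mm high, loose, standing beyond the pots; not to be handled. Origin at the centre of its underside.
- beaker: small glass beaker, 58 mm wide, 70 mm high, loose, standing to the right of the pots; not to be handled. Origin at the centre of its underside.

How it is judged:
By the outcome, as a careful person would: the job done as asked, in the order asked, and still so for the second after the job is handed in, with the robot touching nothing.
It also fails if it takes over 99 s, if anything falls off the work surface, if the arm or the gripper's body presses on something with over 40 N, if the wrist force passes 120 N, or if a joint passes its speed limit or range.

## Working session

There is one attempt and no reset: what is moved stays moved. The work goes in short steps, Python scripts to look and compute and a tool call to move; the robot and the scene stay as the last step left them, time stands still between calls to the robot, and variables do not carry over. Pictures are saved under pics/ and viewed, at most 14 in all, crops included, and the job is handed in when it is done.

Besides the shell and the picture viewer there is one more tool, called after ">>>" as name([rows], argument=value, ...), one row to a line, values as JSON. apply_moves: Moves the arm, as the interface text tells. Its arguments: {"type":"object","properties":{"series":{"type":"array"},"hand":{"type":"number"},"newtons":{"type":"number"}},"required":["series"]}

```bash
ls; mkdir -p pics
python3 - <<'E'
from rig import *
import cv2
o=get_obs();print(o, robot.finger_overhang)
for c in("top","side"):
    im=vision.camera(c);cv2.imwrite(f"pics/{c}0.png",im[:,:,::-1])
    for n in"lid_black lid_yellow lid_blue lid_red pot_black pot_yellow pot_blue pot_red oil_bottle beaker".split():
        print(c,n,[([round(v,4) for v in d["centre"]],round(d["conf"],2)) for d in nets.spot_point(c,n)[:2]])
    k=vision.calibration(c);print(k)
E
```

```text
pics
{'time': 0.0, 'q': array([ 1.11249119e+00,  5.28432001e-01,  1.43390659e+00, -4.52410057e-05,
        1.18139865e+00, -1.78500108e-01]), 'joint_velocities': array([-0.00022907, -0.00112963, -0.00123698,  0.00081835,  0.00179863,
       -0.0016998 ]), 'joint_torque': array([-6.87588963e-04, -4.40051007e+01, -1.76589417e+01,  6.33712811e-02,
        5.82104770e-02, -1.60516965e-04]), 'position': array([0.17227793, 0.60006858, 0.24359122]), 'tool_rot': array([ 1.39437978e-01,  9.90230226e-01, -1.02494300e-03, -3.15814283e-04]), 'ft_force': array([-1.15804709, -0.17856829, -0.25496858]), 'moment': array([-0.0066842 , -0.0095271 ,  0.04163445]), 'grip_force': 0.0, 'grip_width': 0.08715871773047398} 0.022
top lid_black [([0.4457, -0.1776, 0.0002], 0.6)]
top lid_yellow [([0.4398, -0.1779, 0.0156], 0.71)]
top lid_blue [([0.4414, -0.178, 0.0303], 0.49)]
top lid_red [([0.4419, -0.1768, 0.0312], 0.73), ([0.4415, -0.1809, 0.0443], 0.7)]
top pot_black [([0.6288, -0.0892, 0.0043], 0.95)]
top pot_yellow [([0.5957, 0.148, -0.0022], 0.61)]
top pot_blue [([0.4336, 0.2552, -0.0024], 0.81)]
top pot
[... 858 characters left out ...]
ot_yellow [([0.5916, 0.148, 0.0011], 0.65), ([0.4327, 0.2591, -0.0006], 0.43)]
side pot_blue [([0.4324, 0.2544, -0.0024], 0.59)]
side pot_red [([0.4864, 0.021, 0.0003], 0.58)]
side oil_bottle [([0.7095, 0.0305, 0.001], 0.75), ([0.4418, -0.1759, -0.0021], 0.37)]
side beaker [([0.5579, -0.3297, 0.0019], 0.94)]
{'K': array([[491.1100558 ,   0.        , 282.38459757],
       [  0.        , 491.1100558 , 204.76362048],
       [  0.        ,   0.        ,   1.        ]]), 'k1': -0.004293503750799396, 'R': array([[-0.99147729, -0.13013895, -0.0060521 ],
       [-0.06768246,  0.55422687, -0.82960934],
       [ 0.11131873, -0.8221292 , -0.55831148]]), 't': array([0.57388093, 0.11314598, 1.01177716])}
```

View images.

View pics/top0.png

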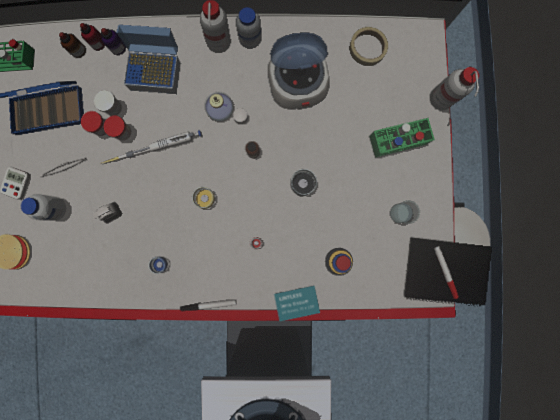

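View pics/side0.png

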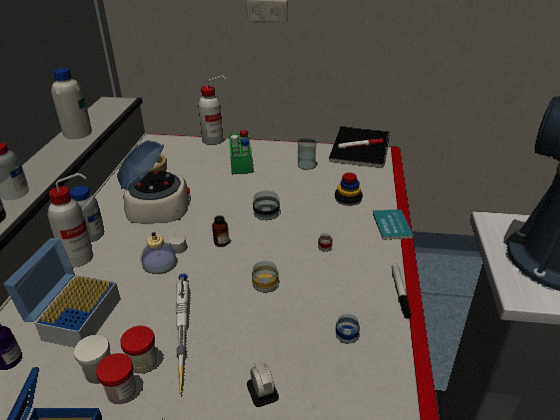

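>>> apply_moves([
  {"offset":[26,-34.5,0],"rot":[0,0,0]},
  {"offset":[26,-34.5,0],"rot":[0,0,0]},
  {"offset":[26,-34.5,0],"rot":[0,0,0]},
  {"offset":[26,-34.5,0],"rot":[0,0,0]},
  {"offset":[26,-34.5,0],"rot":[0,0,0]},
  {"offset":[26,-34.5,0],"rot":[0,0,0]},
  {"offset":[26,-34.5,0],"rot":[0,0,0]},
  {"offset":[26,-34.5,0],"rot":[0,0,0]},
  {"offset":[26,-34.5,0],"rot":[0,0,0]},
  {"offset":[26,-34.5,0],"rot":[0,0,0]},
  {"offset":[26,-34.5,0],"rot":[0,0,0]},
], hand=1)

```text
time: 2.2
position: [0.4328, 0.2552, 0.2446]
tool_rot: [0.141, 0.99, 0.0, -0.0]
ft_force: [0.5, 0.6, -0.1]
grip_width: 0.0868
grip_force: 0.0
```

```bash
cat > h.py <<'E'
from rig import *
import cv2, numpy as np
def look(cam,names,save=None):
    im=vision.camera(cam)
    if save: cv2.imwrite(f"pics/{save}.png",im[:,:,::-1])
    for n in names:
        print(cam,n,[([round(v,4) for v in d["centre"]],round(d["conf"],2)) for d in nets.spot_point(cam,n)[:2]])
def proj(cal,X):
    c=cal["R"]@X+cal["t"]; s=c[:2]/c[2]; s=s*(1+cal["k1"]*(s@s)); return cal["K"][:2,:2]@s+cal["K"][:2,2]
def ray(cal,px,z):
    s0=np.linalg.inv(cal["K"])@[*px,1]; s=s0[:2].copy()
    for _ in range(20): s=s0[:2]/(1+cal["k1"]*(s@s))
    d=cal["R"].T@[*s,1]; o=-cal["R"].T@cal["t"]; return o+d*(z-o[2])/d[2]
E
python3 - <<'E'
from h import *
o=get_obs();print(o["time"],o["position"],o["q"])
cal=vision.calibration("wrist");print(cal,"cam pos",-cal["R"].T@cal["t"])
look("wrist",["pot_blue"],"w1")
E
```

```text
2.2 [0.43277421 0.25524445 0.24455228] [ 3.09784090e-01  3.63485365e-01  1.73483141e+00  6.61888488e-04
  1.04356694e+00 -9.79266228e-01]
{'K': array([[351.96875859,   0.        , 278.06985766],
       [  0.        , 351.96875859, 208.51517851],
       [  0.        ,   0.        ,   1.        ]]), 'k1': -0.08294831708161966, 'R': array([[ 0.27879981,  0.96034874, -0.000979  ],
       [ 0.9149833 , -0.26531983,  0.30399169],
       [ 0.29167829, -0.08564859, -0.95267418]]), 't': array([-0.36488196, -0.36484782,  0.28816502])} cam pos [0.3515072  0.2782935  0.38508086]
wrist pot_blue [([0.4361, 0.2579, 0.0003], 0.76)]
```

View pics/w1.png

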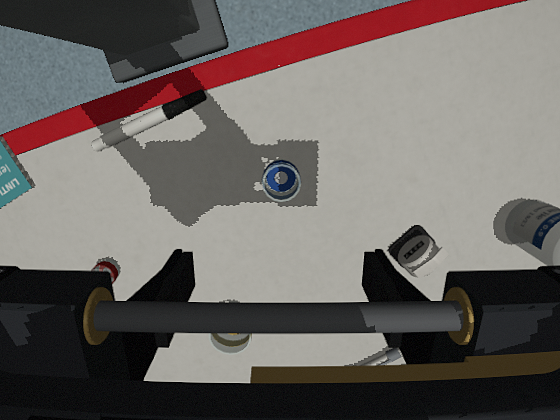

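```bash
cat >> h.py <<'E'
def many(cam,n,k=3,near=None):
    r=[]
    for _ in range(k):
        vision.camera(cam)
        for d in nets.spot_point(cam,n):
            c=np.array(d["centre"])
            if near is None or np.linalg.norm(c-near)<.02: r.append(c);break
    return np.array(r)
def overlay(cam,circles,crop,name,scale=4):
    im=vision.camera(cam)[:,:,::-1].copy();cal=vision.calibration(cam)
    x0,y0,x1,y1=crop; im=cv2.resize(im[y0:y1,x0:x1],None,fx=scale,fy=scale,interpolation=cv2.INTER_CUBIC)
    for X,Y,z,rad in circles:
        for a in np.arange(0,2*np.pi,np.pi/24):
            p=proj(cal,np.array([X+rad*np.cos(a),Y+rad*np.sin(a),z]))
            cv2.circle(im,tuple(int(v) for v in ((p-[x0,y0]+.5)*scale)),1,(0,255,0),-1)
    cv2.imwrite(f"pics/{name}.png",im)
E
python3 - <<'E'
from h import *
for c in("wrist","top","side"):
    r=many(c,"pot_blue",4,[.434,.256,0]);print(c,r.round(4).tolist(),r.mean(0).round(4))
overlay("wrist",[(.434,.256,.036,.020),(.434,.256,.007,.0175)],(232,130,332,230),"w1o",6)
E
```

```text
wrist [[0.4342, 0.2533, -0.0009], [0.4336, 0.2552, 0.0017], [0.4334, 0.255, 0.0012], [0.4354, 0.2584, 0.002]] [0.4342 0.2555 0.001 ]
top [[0.4347, 0.2547, 0.0004], [0.4349, 0.2542, 0.0001], [0.4329, 0.2542, 0.0006], [0.4329, 0.2539, 0.0007]] [4.338e-01 2.542e-01 4.000e-04]
side [[0.4315, 0.2562, -0.004], [0.4319, 0.2552, -0.0042], [0.4319, 0.2584, -0.002], [0.4324, 0.2572, -0.0039]] [ 0.4319  0.2568 -0.0035]
```

View pics/w1o.png

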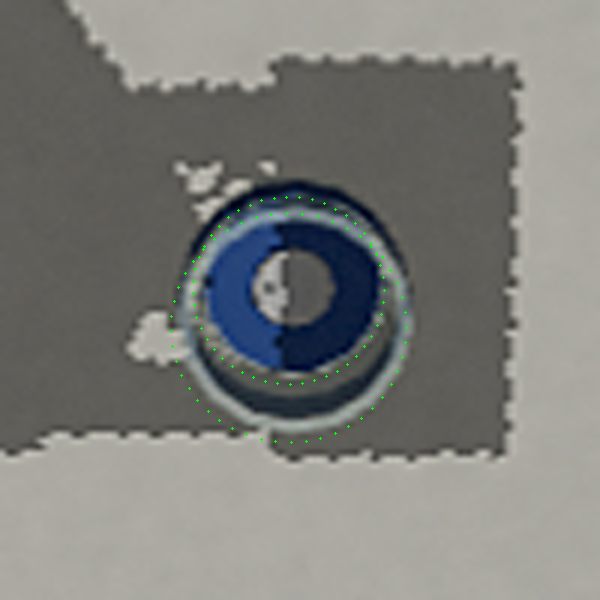

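Run:
```python
from h import *
for n,p in dict(pot_black=[.63,-.09,0],pot_yellow=[.594,.148,0],pot_red=[.487,.022,0],lid_red=[.44,-.177,.048],lid_blue=[.44,-.177,.032],lid_yellow=[.44,-.177,.016],lid_black=[.44,-.177,0]).items():
    print(n,*[(lambda r:(len(r),r.mean(0).round(4).tolist()))(many(c,n,3,p)) for c in("top","side")])
print(get_obs()["time"])
```

```text
pot_black (3, [0.6315, -0.0881, 0.0001]) (3, [0.6337, -0.0913, -0.0006])
pot_yellow (3, [0.5955, 0.1477, 0.001]) (3, [0.5938, 0.1473, -0.0018])
pot_red (3, [0.4865, 0.0226, -0.0022]) (3, [0.4869, 0.0235, 0.0007])
lid_red (3, [0.4432, -0.1788, 0.0434]) (3, [0.4394, -0.176, 0.0455])
lid_blue (2, [0.4404, -0.1764, 0.0345]) (3, [0.4382, -0.1754, 0.0316])
lid_yellow (3, [0.4387, -0.179, 0.0133]) (3, [0.4387, -0.1771, 0.0199])
lid_black (3, [0.4438, -0.1796, 0.002]) (0, nan)
7.75<stdin>:3: RuntimeWarning: Mean of empty slice.
  ret = ret.dtype.type(ret / rcount)
```

>>> apply_moves([
  {"offset":[4,-21,0],"rot":[0,0,0]},
  {"offset":[4,-21,0],"rot":[0,0,0]},
  {"offset":[4,-21,0],"rot":[0,0,0]},
  {"offset":[4,-21,0],"rot":[0,0,0]},
  {"offset":[4,-21,0],"rot":[0,0,-5]},
  {"offset":[1,-43,-6],"rot":[0,0,-16]},
  {"offset":[1,-43,-6],"rot":[0,0,-16]},
  {"offset":[1,-43,-6],"rot":[0,0,-16]},
  {"offset":[1,-43,-6],"rot":[0,0,-16]},
  {"offset":[1,-43,-6],"rot":[0,0,-16]},
  {"offset":[1,-43,-6],"rot":[0,0,-16]},
  {"offset":[1,-43,-6],"rot":[0,0,-16]},
  {"offset":[1,-43,-6],"rot":[0,0,-16]},
])

```text
time: 9.05
position: [0.4425, -0.1732, 0.1847]
tool_rot: [0.275, 0.961, 0.0, -0.0]
ft_force: [0.1, -0.4, 0.4]
grip_width: 0.087
grip_force: 0.0
```

Run:
```python
from h import *
o=get_obs();print(o["time"],o["position"],o["tool_rot"])
for n,p in dict(lid_red=[.44,-.177,.048],lid_blue=[.44,-.177,.032],lid_yellow=[.44,-.177,.016],lid_black=[.44,-.177,0]).items():
    r=many("wrist",n,3,p);print(n,len(r),r.mean(0).round(4) if len(r) else 0)
p=proj(vision.calibration("wrist"),np.array([.441,-.178,.03])).astype(int);print(p)
x,y=max(p[0]-75,0),max(p[1]-75,0)
overlay("wrist",[(.441,-.178,.064,.017),(.441,-.178,.048,.0225),(.441,-.178,.032,.028),(.441,-.178,.016,.0335)],(x,y,x+150,y+150),"w2o",4)
```

```text
9.05 [ 0.44249489 -0.17320377  0.18474489] [ 2.75468648e-01  9.61310009e-01  2.45958153e-04 -1.72869543e-04]
lid_red 3 [ 0.4406 -0.176   0.0497]
lid_blue 2 [ 0.4362 -0.1752  0.0293]
lid_yellow 0 0
lid_black 0 0
[274 198]
```

View pics/w2o.png

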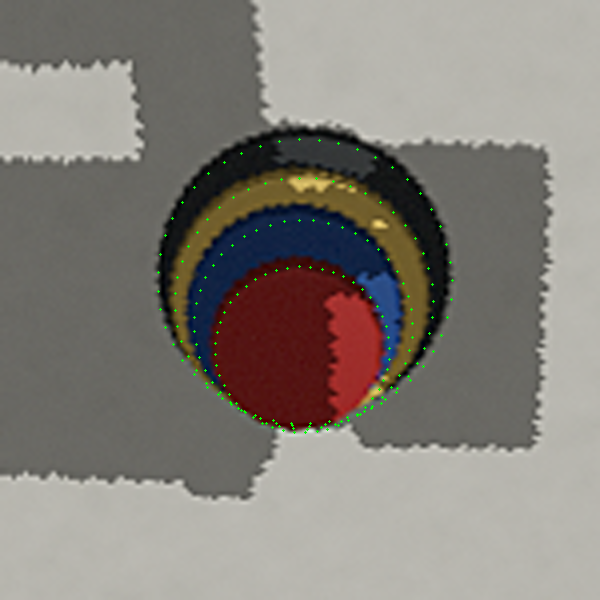

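>>> apply_moves([
  {"offset":[-0.2,-0.35,-4.5],"rot":[0,0,0]},
  {"offset":[-0.2,-0.35,-9],"rot":[0,0,0]},
  {"offset":[-0.2,-0.35,-11.1],"rot":[0,0,0]},
  {"offset":[-0.2,-0.35,-11.1],"rot":[0,0,0]},
  {"offset":[-0.2,-0.35,-11.1],"rot":[0,0,0]},
], hand=0.6)

```text
time: 10.8
position: [0.4407, -0.1779, 0.0736]
tool_rot: [0.276, 0.961, 0.0, -0.0]
ft_force: [-0.4, -1.1, -0.1]
grip_width: 0.0566
grip_force: 0.0
```

>>> apply_moves([
  {"offset":[0,0,0],"rot":[0,0,0]},
  {"offset":[0,0,0],"rot":[0,0,0]},
  {"offset":[0,0,0],"rot":[0,0,0]},
  {"offset":[0,0,0],"rot":[0,0,0]},
  {"offset":[0,0,0],"rot":[0,0,0]},
  {"offset":[0,0,0],"rot":[0,0,0]},
], hand=0, newtons=10)

```text
time: 11.4
position: [0.4412, -0.1782, 0.0745]
tool_rot: [0.276, 0.961, -0.0, 0.001]
ft_force: [-0.2, -0.3, 7.5]
grip_width: 0.0334
grip_force: 10.0
```

>>> apply_moves([
  {"offset":[0,0,1],"rot":[0,0,0]},
  {"offset":[0,0,4],"rot":[0,0,0]},
  {"offset":[0,0,8],"rot":[0,0,0]},
  {"offset":[0,0,8],"rot":[0,0,0]},
])

```text
time: 11.8
position: [0.443, -0.1794, 0.1579]
tool_rot: [0.276, 0.961, -0.002, 0.005]
ft_force: [0.0, -0.2, -0.3]
grip_width: 0.0335
grip_force: 10.0
```

Run:
```python
from h import *
o=get_obs();print(o["time"],o["position"],o["ft_force"],o["grip_width"])
im=vision.camera("wrist")[:,:,::-1];cv2.imwrite("pics/w3.png",im)
im=vision.camera("side")[:,:,::-1];cv2.imwrite("pics/s3.png",cv2.resize(im[80:230,290:450],None,fx=3.7,fy=3.7,interpolation=cv2.INTER_CUBIC))
```

```text
11.8 [ 0.44299824 -0.17937286  0.15788939] [ 0.03236914 -0.17685768 -0.30041716] 0.03346403445359654
```

View pics/w3.png

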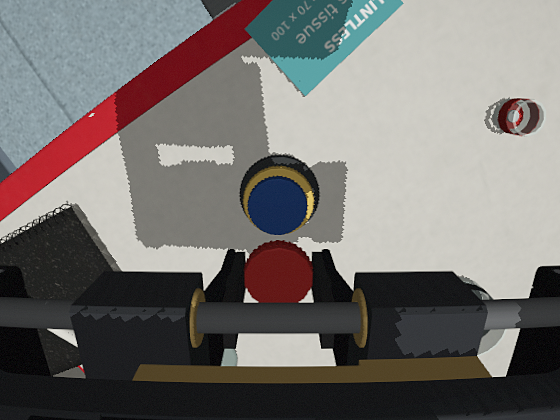

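View pics/s3.png

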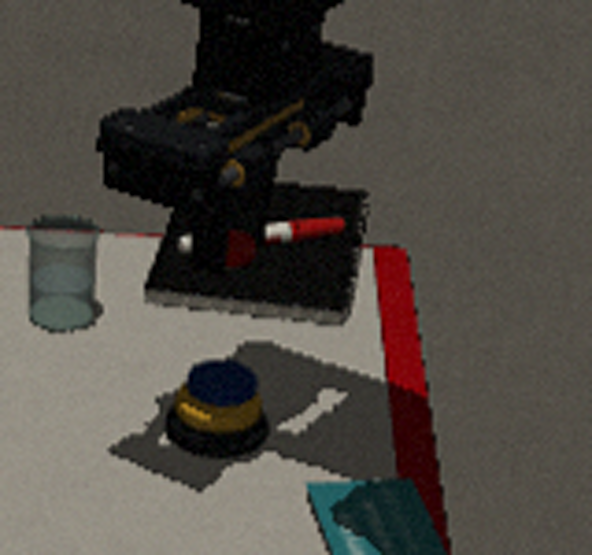

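>>> apply_moves([
  {"offset":[2.3,10,0],"rot":[0,0,0]},
  {"offset":[4.6,20.05,-2],"rot":[0,0,0]},
  {"offset":[4.6,20.05,-2],"rot":[0,0,0]},
  {"offset":[4.6,20.05,-4],"rot":[0,0,0]},
  {"offset":[4.6,20.05,-6],"rot":[0,0,0]},
  {"offset":[4.6,20.05,-6],"rot":[0,0,0]},
  {"offset":[4.6,20.05,-6],"rot":[0,0,0]},
  {"offset":[4.6,20.05,-6],"rot":[0,0,0]},
])

```text
time: 12.7
position: [0.4867, 0.0216, 0.0939]
tool_rot: [0.277, 0.961, -0.0, 0.0]
ft_force: [-0.5, 0.1, -0.3]
grip_width: 0.0338
grip_force: 10.0
```

Run:
```python
from h import *
o=get_obs();P=o["position"];print(o["time"],P,o["grip_width"])
r=many("wrist","pot_red",3,[.487,.023,0]);print(r)
cal=vision.calibration("wrist");p=proj(cal,np.array([.487,.023,.02])).astype(int);print(p)
x,y=max(p[0]-75,0),max(p[1]-75,0)
overlay("wrist",[(P[0],P[1],P[2]-.010,.017),(.4868,.023,.031,.0145)],(x,y,x+150,y+150),"w4o",4)
```

```text
12.7 [0.48669166 0.02161009 0.0939129 ] 0.0338465436793171
[[0.4878 0.0283 0.0013]
 [0.4855 0.026  0.0025]]
[280 230]
```

View pics/w4o.png

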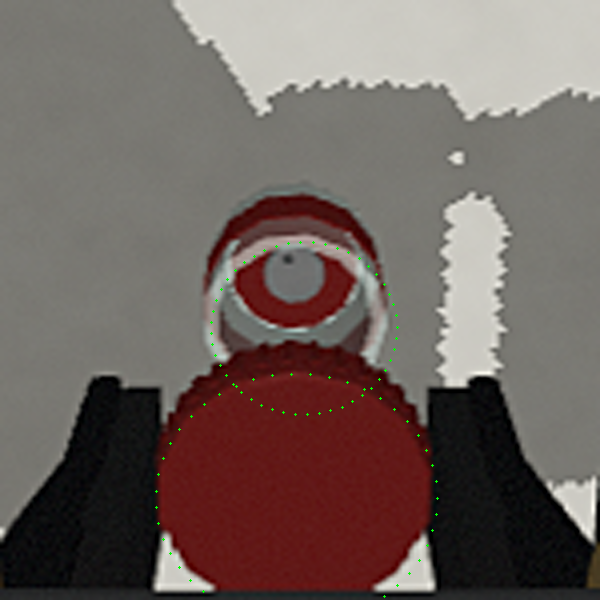

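>>> apply_moves([
  {"offset":[0,0,-2],"rot":[0,0,0]},
  {"offset":[0,0,-3.4],"rot":[0,0,0]},
  {"offset":[0,0,-3.8],"rot":[0,0,0]},
  {"offset":[0,0,-4.1],"rot":[0,0,0]},
  {"offset":[0,0,-4.2],"rot":[0,0,0]},
  {"offset":[0,0,-4.2],"rot":[0,0,0]},
])

```text
time: 13.65
position: [0.4868, 0.0226, 0.0519]
tool_rot: [0.276, 0.961, 0.0, 0.0]
ft_force: [-0.2, -0.1, -0.3]
grip_width: 0.0332
grip_force: 10.0
```

>>> apply_moves([
  {"offset":[0,0,0],"rot":[0,0,0]},
  {"offset":[0,0,0],"rot":[0,0,0]},
  {"offset":[0,0,0],"rot":[0,0,0]},
  {"offset":[0,0,0],"rot":[0,0,0]},
  {"offset":[0,0,3],"rot":[0,0,0]},
  {"offset":[0,0,7],"rot":[0,0,0]},
  {"offset":[0,0,10],"rot":[0,0,0]},
  {"offset":[0,0,10],"rot":[0,0,0]},
], hand=0.6)

```text
time: 14.45
position: [0.4891, 0.0223, 0.1551]
tool_rot: [0.276, 0.961, 0.0, 0.004]
ft_force: [0.6, -0.3, 0.4]
grip_width: 0.0517
grip_force: 0.0
```

Run:
```python
from h import *
o=get_obs();P=o["position"];print(o["time"],P,o["grip_width"])
for c in("wrist","top","side"):
  for n in("pot_red","lid_red"): print(c,n,many(c,n,2,[.487,.023,.02]).round(4).tolist())
cal=vision.calibration("wrist");p=proj(cal,np.array([.487,.023,.03])).astype(int);print(p)
x,y=max(p[0]-75,0),max(p[1]-75,0)
overlay("wrist",[(.487,.023,.041,.017),(.487,.023,.031,.017)],(x,y,x+150,y+150),"w5o",4)
```

```text
14.45 [0.4891197  0.02233166 0.15514833] 0.05165150340086731
wrist pot_red [[0.4879, 0.0275, 0.0048], [0.4888, 0.0259, 0.0017]]
wrist lid_red [[0.4839, 0.0249, 0.0235], [0.4862, 0.0249, 0.03]]
top pot_red []
top lid_red []
side pot_red [[0.486, 0.0242, 0.0004], [0.4836, 0.021, 0.0009]]
side lid_red [[0.4851, 0.0247, 0.0249], [0.4845, 0.0272, 0.0257]]
[279 209]
```

View pics/w5o.png

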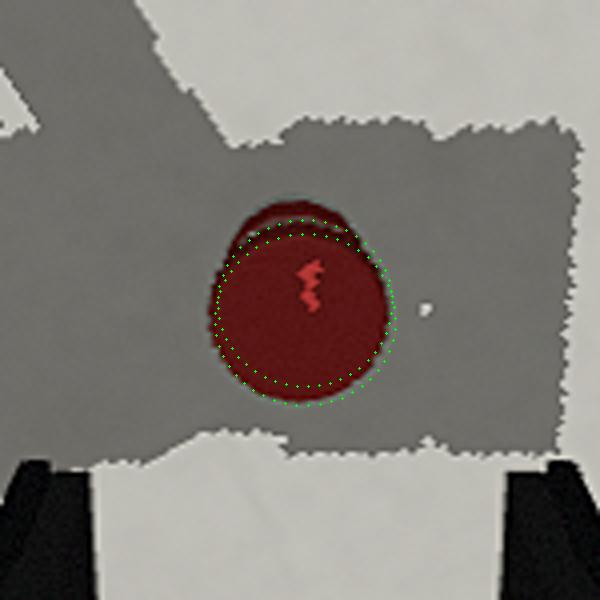

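>>> apply_moves([
  {"offset":[-2.3,-10,2],"rot":[0,0,0]},
  {"offset":[-4.6,-20.1,0],"rot":[0,0,0]},
  {"offset":[-4.6,-20.1,0],"rot":[0,0,0]},
  {"offset":[-4.6,-20.1,0],"rot":[0,0,0]},
  {"offset":[-4.6,-20.1,0],"rot":[0,0,0]},
  {"offset":[-4.6,-20.1,0],"rot":[0,0,0]},
  {"offset":[-4.6,-20.1,0],"rot":[0,0,0]},
  {"offset":[-4.6,-20.1,0],"rot":[0,0,0]},
], hand=0.8)

```text
time: 16.5
position: [0.4405, -0.1765, 0.1516]
tool_rot: [0.275, 0.961, 0.0, -0.0]
ft_force: [0.3, -0.8, 0.4]
grip_width: 0.0697
grip_force: 0.0
```

```bash
cat >> h.py <<'E'
def disc(col,XY,z,R):
    "fit the lid's top: template of a projected disc, best IoU against the colour mask"
    im=vision.camera("wrist").astype(int);cal=vision.calibration("wrist");r,g,b=im[...,0],im[...,1],im[...,2]
    m={"blue":b>1.6*r,"yellow":(r>1.6*b)&(g>1.25*b),"black":im.max(2)<60}[col].astype(np.uint8)
    best=(-9,)
    for dx in np.arange(-6,6.1,.5):
        for dy in np.arange(-6,6.1,.5):
            t=np.zeros(m.shape,np.uint8);x,y=XY[0]+dx/1e3,XY[1]+dy/1e3
            # whole rim silhouette: top and lower edge circles' hull
            pts=[proj(cal,np.array([x+R*np.cos(a),y+R*np.sin(a),h])) for a in np.arange(0,6.28,.2) for h in(z,z-.01)]
            cv2.fillConvexPoly(t,cv2.convexHull((np.array(pts)*16).astype(np.int32)),1,shift=4)
            s=(t&m).sum()/((t|m)[cv2.dilate(t,np.ones((9,9)))>0].sum())
            best=max(best,(s,x,y))
    return np.round(best,4)
E
python3 - <<'E'
from h import *
o=get_obs();print(o["time"],o["position"])
print(disc("blue",(.441,-.178),.048,.0225),disc("yellow",(.441,-.178),.032,.028),disc("black",(.441,-.178),.016,.0335))
E
```

```text
16.5 [ 0.44050975 -0.17651518  0.15155285]
[ 0.9241  0.439  -0.179 ] [ 0.2708  0.4395 -0.178 ] [ 0.2638  0.44   -0.178 ]
```

>>> apply_moves([
  {"offset":[-0.1,0,-4.5],"rot":[0,0,0]},
  {"offset":[-0.1,0,-8],"rot":[0,0,0]},
  {"offset":[-0.1,0,-9.35],"rot":[0,0,0]},
  {"offset":[-0.1,0,-9.35],"rot":[0,0,0]},
  {"offset":[-0.1,0,-9.35],"rot":[0,0,0]},
], hand=0.7)

```text
time: 17.15
position: [0.4399, -0.1778, 0.0582]
tool_rot: [0.275, 0.961, 0.0, -0.0]
ft_force: [-0.3, 0.8, -0.6]
grip_width: 0.0615
grip_force: 0.0
```

>>> apply_moves([
  {"offset":[0,0,0],"rot":[0,0,0]},
  {"offset":[0,0,0],"rot":[0,0,0]},
  {"offset":[0,0,0],"rot":[0,0,0]},
  {"offset":[0,0,0],"rot":[0,0,0]},
  {"offset":[0,0,0],"rot":[0,0,0]},
  {"offset":[0,0,0],"rot":[0,0,0]},
], hand=0, newtons=10)

```text
time: 17.75
position: [0.4401, -0.1786, 0.0589]
tool_rot: [0.276, 0.961, -0.0, 0.001]
ft_force: [0.9, 1.3, 5.9]
grip_width: 0.0445
grip_force: 10.0
```

>>> apply_moves([
  {"offset":[0,0,1],"rot":[0,0,0]},
  {"offset":[0,0,5],"rot":[0,0,0]},
  {"offset":[0,0,9.35],"rot":[0,0,0]},
  {"offset":[0,5,9.35],"rot":[0,0,0]},
  {"offset":[-0.6,43.45,9],"rot":[0,0,0]},
  {"offset":[-0.6,43.45,9],"rot":[0,0,0]},
  {"offset":[-0.6,43.45,9],"rot":[0,0,0]},
  {"offset":[-0.6,43.45,9],"rot":[0,0,0]},
  {"offset":[-0.6,43.45,9],"rot":[0,0,0]},
  {"offset":[-0.6,43.45,9],"rot":[0,0,0]},
  {"offset":[-0.6,43.45,9],"rot":[0,0,0]},
  {"offset":[-0.6,43.45,7],"rot":[0,0,0]},
  {"offset":[-0.6,43.45,5],"rot":[0,0,0]},
  {"offset":[-0.6,43.45,5],"rot":[0,0,0]},
  {"offset":[-0.6,43.45,5],"rot":[0,0,0]},
  {"offset":[-0.6,43.45,5],"rot":[0,0,0]},
])

```text
time: 19.35
position: [0.4341, 0.2556, 0.1089]
tool_rot: [0.277, 0.961, 0.0, 0.0]
ft_force: [0.6, -0.9, 0.1]
grip_width: 0.0446
grip_force: 10.0
```

Run:
```python
from h import *
o=get_obs();P=o["position"];print(o["time"],P,o["grip_width"])
cal=vision.calibration("wrist");p=proj(cal,np.array([.434,.256,.03])).astype(int);print(p)
x,y=max(p[0]-75,0),max(p[1]-65,0)
overlay("wrist",[(P[0],P[1],P[2]-.010,.0225),(.4334,.2565,.036,.020)],(x,y,x+150,y+150),"w6o",4)
```

```text
19.35 [0.43406544 0.25557727 0.10894255] 0.0445676759872748
[279 228]
```

View pics/w6o.png

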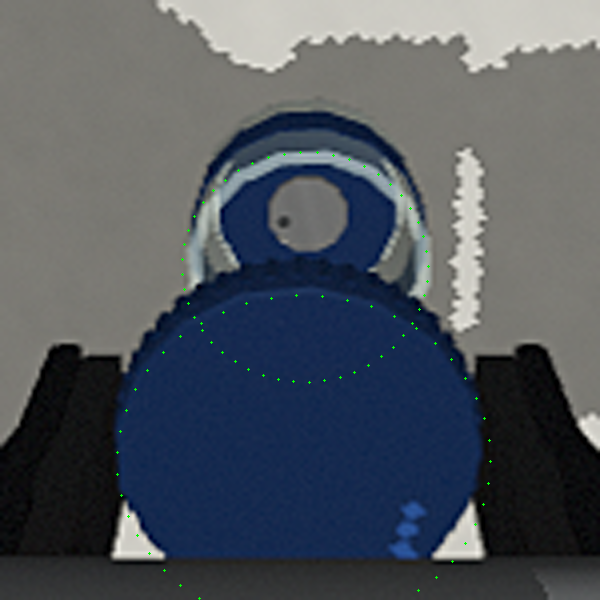

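>>> apply_moves([
  {"offset":[0.1,0.15,-2],"rot":[0,0,0]},
  {"offset":[0.1,0.15,-4],"rot":[0,0,0]},
  {"offset":[0.1,0.15,-4.6],"rot":[0,0,0]},
  {"offset":[0.1,0.15,-5],"rot":[0,0,0]},
  {"offset":[0.1,0.15,-5.1],"rot":[0,0,0]},
  {"offset":[0.1,0.15,-5.1],"rot":[0,0,0]},
])

```text
time: 20.0
position: [0.435, 0.2576, 0.0576]
tool_rot: [0.276, 0.961, 0.0, 0.0]
ft_force: [1.1, -0.4, 0.1]
grip_width: 0.0446
grip_force: 10.0
```

>>> apply_moves([
  {"offset":[0,0,0],"rot":[0,0,0]},
  {"offset":[0,0,0],"rot":[0,0,0]},
  {"offset":[0,0,0],"rot":[0,0,0]},
  {"offset":[0,0,0],"rot":[0,0,0]},
  {"offset":[0,0,3],"rot":[0,0,0]},
  {"offset":[0,0,7],"rot":[0,0,0]},
  {"offset":[0,0,9.5],"rot":[0,0,0]},
  {"offset":[0,0,9.5],"rot":[0,0,0]},
], hand=0.75)

```text
time: 20.8
position: [0.4368, 0.2586, 0.1554]
tool_rot: [0.276, 0.961, 0.002, 0.003]
ft_force: [0.9, -0.5, -0.1]
grip_width: 0.0653
grip_force: 0.0
```

Run:
```python
from h import *
o=get_obs();P=o["position"];print(o["time"],P,o["grip_width"])
for c in("wrist","top","side"):
  for n in("pot_blue","lid_blue"): print(c,n,many(c,n,2,[.434,.257,.02]).round(4).tolist())
print(disc("blue",(.434,.257),.046,.0225),"if home")
```

```text
20.8 [0.43675153 0.25855288 0.15536239] 0.06533277808977794
wrist pot_blue [[0.434, 0.2557, 0.0018]]
wrist lid_blue [[0.4312, 0.2612, 0.0297], [0.43, 0.2609, 0.0282]]
top pot_blue [[0.4326, 0.2553, 0.0006]]
top lid_blue [[0.4368, 0.2599, 0.0316], [0.4375, 0.2555, 0.0316]]
side pot_blue []
side lid_blue [[0.4353, 0.2588, 0.0276], [0.4326, 0.259, 0.0308]]
[0.9436 0.4325 0.2585] if home
```

>>> apply_moves([
  {"offset":[0.5,-43.6,0],"rot":[0,0,0]},
  {"offset":[0.5,-43.6,0],"rot":[0,0,0]},
  {"offset":[0.5,-43.6,0],"rot":[0,0,0]},
  {"offset":[0.5,-43.6,0],"rot":[0,0,0]},
  {"offset":[0.5,-43.6,0],"rot":[0,0,0]},
  {"offset":[0.5,-43.6,0],"rot":[0,0,0]},
  {"offset":[0.5,-43.6,0],"rot":[0,0,0]},
  {"offset":[0.5,-43.6,0],"rot":[0,0,0]},
  {"offset":[0.5,-43.6,0],"rot":[0,0,0]},
  {"offset":[0.5,-43.6,0],"rot":[0,0,0]},
  {"offset":[0.5,-43.6,0],"rot":[0,0,0]},
  {"offset":[0.5,-43.6,0],"rot":[0,0,0]},
  {"offset":[0.5,-43.6,0],"rot":[0,0,0]},
], hand=1)

```text
time: 23.35
position: [0.4391, -0.1766, 0.152]
tool_rot: [0.275, 0.961, 0.0, -0.001]
ft_force: [-0.7, 0.1, -0.6]
grip_width: 0.0867
grip_force: 0.0
```

Run:
```python
from h import *
o=get_obs();print(o["time"],o["position"])
print(disc("yellow",(.44,-.178),.032,.028),disc("black",(.441,-.178),.016,.0335))
print(many("wrist","lid_yellow",2),many("wrist","lid_black",2))
```

```text
23.35 [ 0.43914396 -0.17662499  0.15196997]
[ 0.9652  0.4395 -0.1785] [ 0.2318  0.44   -0.178 ]
[[ 0.4384 -0.1787  0.0169]
 [ 0.4407 -0.177   0.0163]] []
```

>>> apply_moves([
  {"offset":[0,0,-4.5],"rot":[0,0,0]},
  {"offset":[0,0,-9],"rot":[0,0,0]},
  {"offset":[0,0,-11],"rot":[0,0,0]},
  {"offset":[0,0,-11],"rot":[0,0,0]},
  {"offset":[0,0,-11],"rot":[0,0,0]},
], hand=0.88)

```text
time: 24.35
position: [0.4397, -0.1784, 0.0421]
tool_rot: [0.276, 0.961, 0.0, -0.0]
ft_force: [0.3, -0.3, 0.8]
grip_width: 0.0766
grip_force: 0.0
```

>>> apply_moves([
  {"offset":[0,0,0],"rot":[0,0,0]},
  {"offset":[0,0,0],"rot":[0,0,0]},
  {"offset":[0,0,0],"rot":[0,0,0]},
  {"offset":[0,0,0],"rot":[0,0,0]},
  {"offset":[0,0,0],"rot":[0,0,0]},
  {"offset":[0,0,0],"rot":[0,0,0]},
], hand=0, newtons=10)

```text
time: 24.95
position: [0.4401, -0.1786, 0.0429]
tool_rot: [0.276, 0.961, -0.0, 0.001]
ft_force: [-0.1, 0.2, 6.8]
grip_width: 0.0554
grip_force: 10.0
```

>>> apply_moves([
  {"offset":[0,0,1],"rot":[0,0,0]},
  {"offset":[0,0,5],"rot":[0,0,0]},
  {"offset":[0,0,10],"rot":[0,0,0]},
  {"offset":[15.5,32.6,10.5],"rot":[0,0,0]},
  {"offset":[15.5,32.6,10.5],"rot":[0,0,0]},
  {"offset":[15.5,32.6,10.5],"rot":[0,0,0]},
  {"offset":[15.5,32.6,10.5],"rot":[0,0,0]},
  {"offset":[15.5,32.6,10.5],"rot":[0,0,0]},
  {"offset":[15.5,32.6,10.5],"rot":[0,0,0]},
  {"offset":[15.5,32.6,10.5],"rot":[0,0,0]},
  {"offset":[15.5,32.6,10.5],"rot":[0,0,0]},
  {"offset":[15.5,32.6,10.5],"rot":[0,0,0]},
  {"offset":[15.5,32.6,7],"rot":[0,0,0]},
  {"offset":[15.5,32.6,7],"rot":[0,0,0]},
  {"offset":[15.5,32.6,7],"rot":[0,0,0]},
])

```text
time: 26.45
position: [0.593, 0.146, 0.1116]
tool_rot: [0.277, 0.961, -0.001, -0.002]
ft_force: [-0.6, 1.0, -0.5]
grip_width: 0.0555
grip_force: 10.0
```

Run:
```python
from h import *
o=get_obs();P=o["position"];print(o["time"],P,o["grip_width"])
for c in("wrist","side"): print(many(c,"pot_yellow",3,[.595,.1475,0]))
x,y=179,130
overlay("wrist",[(P[0],P[1],P[2]-.010,.028),(.5949,.1475,.041,.0255)],(x,y,x+200,y+150),"w7o",4)
```

```text
26.45 [0.59302644 0.14601299 0.11162266] 0.055471878274081746
[[ 0.5904  0.149  -0.0057]
 [ 0.5903  0.1527 -0.0038]
 [ 0.5914  0.1499 -0.0043]]
[[ 0.5906  0.1475 -0.0008]
 [ 0.5935  0.1495 -0.0012]
 [ 0.5934  0.1456  0.0013]]
```

View pics/w7o.png

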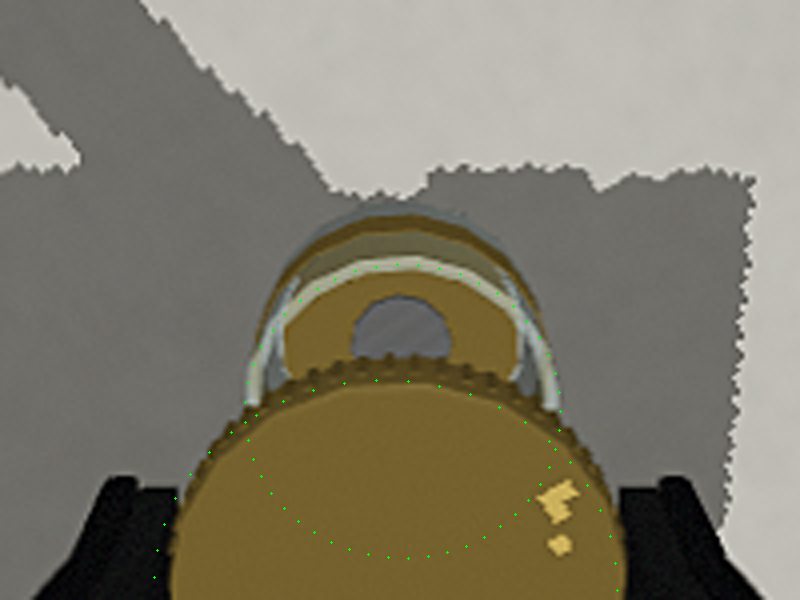

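>>> apply_moves([
  {"offset":[0,0,-2],"rot":[0,0,0]},
  {"offset":[0,0,-4],"rot":[0,0,0]},
  {"offset":[0,0,-4.6],"rot":[0,0,0]},
  {"offset":[0,0,-4.9],"rot":[0,0,0]},
  {"offset":[0,0,-5],"rot":[0,0,0]},
  {"offset":[0,0,-5],"rot":[0,0,0]},
])

```text
time: 27.7
position: [0.5951, 0.1477, 0.0626]
tool_rot: [0.276, 0.961, 0.0, 0.001]
ft_force: [0.2, 1.0, -0.5]
grip_width: 0.0552
grip_force: 10.0
```

>>> apply_moves([
  {"offset":[0,0,0],"rot":[0,0,0]},
  {"offset":[0,0,0],"rot":[0,0,0]},
  {"offset":[0,0,0],"rot":[0,0,0]},
  {"offset":[0,0,0],"rot":[0,0,0]},
  {"offset":[0,0,3],"rot":[0,0,0]},
  {"offset":[0,0,7],"rot":[0,0,0]},
  {"offset":[0,0,9],"rot":[0,0,0]},
  {"offset":[0,0,9],"rot":[0,0,0]},
], hand=0.9)

```text
time: 28.5
position: [0.597, 0.1479, 0.1557]
tool_rot: [0.276, 0.961, 0.001, 0.004]
ft_force: [0.5, -0.3, 0.1]
grip_width: 0.0785
grip_force: 0.0
```

Run:
```python
from h import *
o=get_obs();P=o["position"];print(o["time"],P,o["grip_width"])
for c in("wrist","side"):
  for n in("pot_yellow","lid_yellow"): print(c,n,many(c,n,2,[.594,.148,.02]).round(4).tolist())
print(disc("yellow",(.594,.148),.051,.028),"if home")
```

```text
28.5 [0.59698918 0.14793388 0.15570656] 0.07854118399658779
wrist pot_yellow []
wrist lid_yellow [[0.5959, 0.1475, 0.0337], [0.5951, 0.1466, 0.0348]]
side pot_yellow [[0.5912, 0.1462, 0.0023]]
side lid_yellow [[0.5928, 0.1492, 0.0374], [0.5933, 0.1472, 0.0357]]
[0.9262 0.5945 0.1475] if home
```

>>> apply_moves([
  {"offset":[-15.5,-32.6,0],"rot":[0,0,0]},
  {"offset":[-15.5,-32.6,0],"rot":[0,0,0]},
  {"offset":[-15.5,-32.6,0],"rot":[0,0,0]},
  {"offset":[-15.5,-32.6,0],"rot":[0,0,0]},
  {"offset":[-15.5,-32.6,0],"rot":[0,0,0]},
  {"offset":[-15.5,-32.6,0],"rot":[0,0,0]},
  {"offset":[-15.5,-32.6,0],"rot":[0,0,0]},
  {"offset":[-15.5,-32.6,0],"rot":[0,0,0]},
  {"offset":[-15.5,-32.6,0],"rot":[0,0,0]},
  {"offset":[-15.5,-32.6,0],"rot":[0,0,0]},
  {"offset":[-15.5,-32.6,0],"rot":[0,0,0]},
  {"offset":[-15.5,-32.6,0],"rot":[0,0,0]},
], hand=1)

```text
time: 30.55
position: [0.4401, -0.1768, 0.1521]
tool_rot: [0.275, 0.962, 0.0, -0.0]
ft_force: [-0.6, 0.8, 0.6]
grip_width: 0.087
grip_force: 0.0
```

Run:
```python
from h import *
o=get_obs();P=o["position"];print(o["time"],P,o["grip_width"])
print(many("wrist","lid_black",3),disc("black",(.44,-.178),.016,.0335))
x,y=179,110
overlay("wrist",[(.4395,-.1785,.016,.0335)],(x,y,x+200,y+150),"w8o",4)
```

```text
30.55 [ 0.44007927 -0.17679436  0.15205171] 0.0869647637739052
[[ 4.414e-01 -1.815e-01 -1.000e-04]
 [ 4.408e-01 -1.807e-01  2.800e-03]
 [ 4.419e-01 -1.818e-01  3.200e-03]] [ 0.9527  0.44   -0.178 ]
```

View pics/w8o.png

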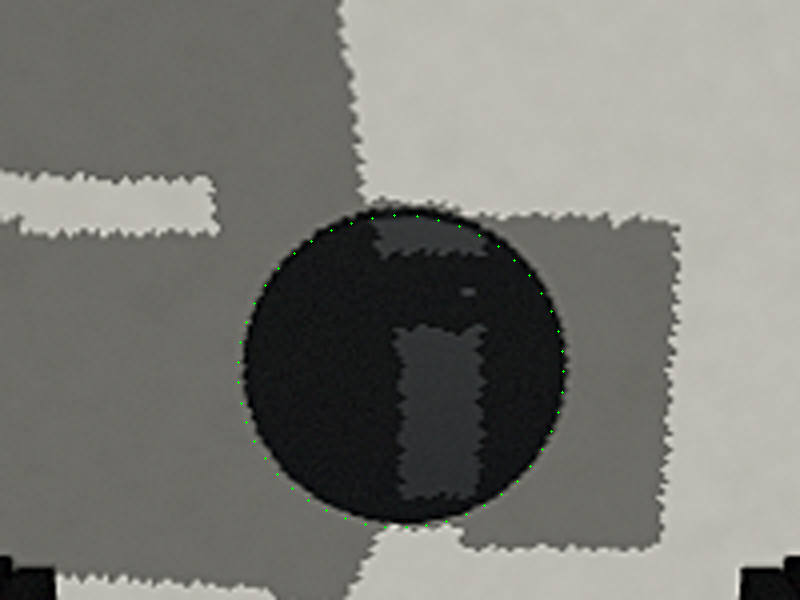

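>>> apply_moves([
  {"offset":[0.05,0,-4.5],"rot":[0,0,0]},
  {"offset":[0.05,0,-9],"rot":[0,0,0]},
  {"offset":[0.05,0,-12],"rot":[0,0,0]},
  {"offset":[0.05,0,-12.55],"rot":[0,0,0]},
  {"offset":[0.05,0,-12.55],"rot":[0,0,0]},
])

```text
time: 31.45
position: [0.4397, -0.1782, 0.0259]
tool_rot: [0.276, 0.961, 0.0, -0.001]
ft_force: [1.0, 0.1, 0.3]
grip_width: 0.0873
grip_force: 0.0
```

>>> apply_moves([
  {"offset":[0,0,0],"rot":[0,0,0]},
  {"offset":[0,0,0],"rot":[0,0,0]},
  {"offset":[0,0,0],"rot":[0,0,0]},
  {"offset":[0,0,0],"rot":[0,0,0]},
  {"offset":[0,0,0],"rot":[0,0,0]},
  {"offset":[0,0,0],"rot":[0,0,0]},
], hand=0, newtons=10)

```text
time: 32.05
position: [0.4407, -0.1787, 0.0277]
tool_rot: [0.276, 0.961, -0.0, 0.001]
ft_force: [0.8, 0.5, 8.3]
grip_width: 0.0668
grip_force: 10.0
```

>>> apply_moves([
  {"offset":[0,0,1],"rot":[0,0,0]},
  {"offset":[0,0,5],"rot":[0,0,0]},
  {"offset":[0,0,10],"rot":[0,0,0]},
  {"offset":[0,0,11],"rot":[0,0,0]},
  {"offset":[19.2,8.8,11],"rot":[0,0,0]},
  {"offset":[19.2,8.8,11],"rot":[0,0,0]},
  {"offset":[19.2,8.8,11],"rot":[0,0,0]},
  {"offset":[19.2,8.8,11],"rot":[0,0,0]},
  {"offset":[19.2,8.8,11],"rot":[0,0,0]},
  {"offset":[19.2,8.8,11],"rot":[0,0,0]},
  {"offset":[19.2,8.8,9],"rot":[0,0,0]},
  {"offset":[19.2,8.8,9],"rot":[0,0,0]},
  {"offset":[19.2,8.8,9],"rot":[0,0,0]},
])

```text
time: 33.35
position: [0.6299, -0.0908, 0.116]
tool_rot: [0.276, 0.961, -0.0, -0.002]
ft_force: [-0.0, -0.2, 0.4]
grip_width: 0.0669
grip_force: 10.0
```

Run:
```python
from h import *
o=get_obs();P=o["position"];print(o["time"],P,o["grip_width"])
for c in("wrist","side"): print(many(c,"pot_black",3,[.632,-.09,0]))
x,y=179,130
overlay("wrist",[(P[0],P[1],P[2]-.011,.0335),(.632,-.0897,.046,.031)],(x,y,x+200,y+150),"w9o",4)
```

```text
33.35 [ 0.62986372 -0.09078232  0.11599079] 0.06692124636593527
[[ 0.6308 -0.0927 -0.0017]
 [ 0.6294 -0.0932 -0.0033]
 [ 0.6292 -0.0933 -0.0037]]
[[ 6.321e-01 -9.120e-02 -6.000e-04]
 [ 6.305e-01 -9.200e-02 -5.000e-04]]
```

View pics/w9o.png

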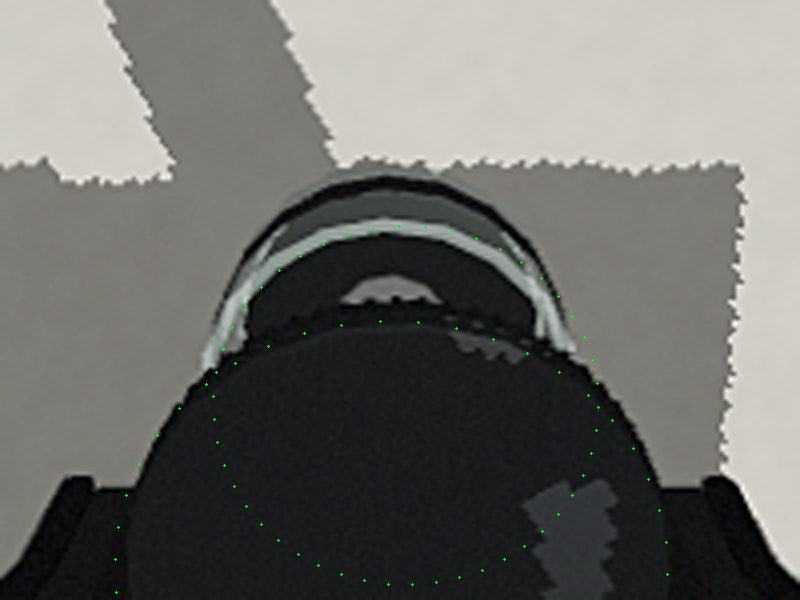

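>>> apply_moves([
  {"offset":[-0.15,-0.13,-2],"rot":[0,0,0]},
  {"offset":[-0.15,-0.13,-3.8],"rot":[0,0,0]},
  {"offset":[-0.15,-0.13,-4.4],"rot":[0,0,0]},
  {"offset":[-0.15,-0.13,-4.8],"rot":[0,0,0]},
  {"offset":[-0.15,-0.13,-4.9],"rot":[0,0,0]},
  {"offset":[-0.15,-0.13,-4.9],"rot":[0,0,0]},
])

```text
time: 34.6
position: [0.6311, -0.0917, 0.0681]
tool_rot: [0.276, 0.961, -0.0, 0.001]
ft_force: [0.4, 0.6, -1.0]
grip_width: 0.0666
grip_force: 10.0
```

>>> apply_moves([
  {"offset":[0,0,0],"rot":[0,0,0]},
  {"offset":[0,0,0],"rot":[0,0,0]},
  {"offset":[0,0,0],"rot":[0,0,0]},
  {"offset":[0,0,0],"rot":[0,0,0]},
  {"offset":[0,0,3],"rot":[0,0,0]},
  {"offset":[0,0,7],"rot":[0,0,0]},
  {"offset":[0,0,11],"rot":[0,0,0]},
  {"offset":[0,0,15],"rot":[0,0,0]},
  {"offset":[0,0,15],"rot":[0,0,0]},
  {"offset":[0,0,15],"rot":[0,0,0]},
], hand=1)

```text
time: 35.6
position: [0.6309, -0.0917, 0.2189]
tool_rot: [0.276, 0.961, -0.0, 0.001]
ft_force: [0.5, 0.2, 0.0]
grip_width: 0.0871
grip_force: 0.0
```

Run:
```python
from h import *
o=get_obs();P=o["position"];print(o["time"],P,o["grip_width"])
print(disc("black",(.63,-.091),.056,.0335),"if home")
T=dict(black=[.63,-.091,.04],yellow=[.5945,.148,.035],blue=[.434,.257,.03],red=[.487,.023,.025])
for n,p in T.items(): print(n,[many(c,"lid_"+n,2,p).round(3).tolist() for c in("wrist","side","top")])
for n,p in dict(oil_bottle=[.709,.032,0],beaker=[.556,-.329,0]).items(): print(n,many("side",n,2,p).round(3).tolist())
im=vision.camera("side")[:,:,::-1];cv2.imwrite("pics/s9.png",cv2.resize(im[130:350,200:440],None,fx=2.7,fy=2.7,interpolation=cv2.INTER_CUBIC))
```

```text
35.6 [ 0.63092592 -0.09171068  0.21886307] 0.087128702476991
[ 0.964   0.6265 -0.09  ] if home
black [[[0.63, -0.092, 0.042], [0.631, -0.095, 0.043]], [[0.632, -0.092, 0.035], [0.631, -0.09, 0.04]], [[0.63, -0.091, 0.04], [0.635, -0.094, 0.041]]]
yellow [[[0.595, 0.144, 0.038], [0.594, 0.146, 0.036]], [[0.593, 0.149, 0.036]], [[0.597, 0.147, 0.033], [0.595, 0.148, 0.033]]]
blue [[], [[0.436, 0.261, 0.027], [0.434, 0.258, 0.024]], [[0.431, 0.26, 0.032], [0.432, 0.26, 0.034]]]
red [[], [[0.49, 0.024, 0.024], [0.486, 0.022, 0.025]], []]
oil_bottle [[0.711, 0.027, 0.002], [0.713, 0.031, 0.003]]
beaker [[0.557, -0.331, 0.002]]
```

View pics/s9.png

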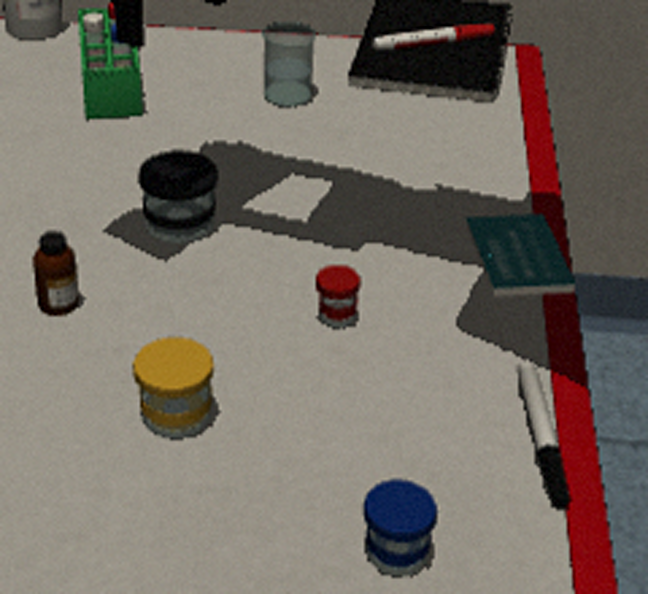

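```bash
python3 -c "
from rig import *
print(hand_in())"
```

```text
the job is handed in; nothing more can be done
None
```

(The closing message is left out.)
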